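# Rock a pendulum angle gauge to its index on a clamped ball stud

### The job

Swing the cam lever of the clamping jig fully home, so that it clamps the timber offcut against the fence. Then take the angle gauge by its top grip, set it upright with the middle of its foot bar on the ball stud of the offcut, and gently rock it there until the swinging pointer comes to rest between the two prongs of the index. Finish while still holding it on the stud like that, so that the angle can be read off; leave the other things on the bench alone.

Things in the scene. Friction and masses are not known exactly. Their poses are not given: they have to be found in the camera images.
- jig: Flat steel jig plate, fixed, 170 x 150 x 10 mm (x -85..85, y -60..90 mm about its origin, which is at bench height). Aluminium fence 130 mm long, top 40 mm above the bench, inner face at y = -25 mm of this frame; the offcut lies along the frame's x, just off the fence. The cam lever is on the +y side.
- cam_pivot (a point): Point on the vertical axis of the cam lever, 53 mm in +y from the jig's origin, 67 mm above the bench: the height at which to grip the lever's knob.
- cam_lever (a joint): Angle of the cam lever about its vertical axis, rad. Starts at 0 to 0.2 (open: handle along the jig's +y); closes counter-clockwise seen from above to 1.57 (handle along the jig's -x), stop at 1.6; 1.42 or more is fully home. Friction (0.12 N m, 2 N at the knob) holds it where it is left; its eccentric pushes the offcut to the fence in the last part of the swing.
- lever_knob (a point): Middle of the lever's black upright cylindrical knob, 18 mm diameter, 34 mm tall (50 to 84 mm above the bench; this point is at 67 mm), 75 mm from the pivot axis. Grip it from above; it can turn in the fingers.
- offcut: Beech offcut, loose, 120 mm long (its own y), 50 mm wide (its own x), 35 mm high, on the jig plate (underside 10 mm above the bench), between fence and cam; a steel ball stud stands in the middle of its top. 0.6 kg. Origin: centre of underside.
- stud_top (a point): Crown of the ball of the stud, 120 mm above the bench (75 mm above the offcut's top). The ball has a radius of 16 mm, so its centre lies 16 mm below this point; the shank is 18 mm thick; a gauge turned about the ball's centre stays in touch.
- gauge: Pendulum angle gauge, loose, standing on the bench, about 0.34 kg, 194 mm high. Flat foot bar 140 mm (y) x 30 mm (x) x 14 mm; round dial 120 mm diameter and 12 mm thick above it, white face to its -x (towards the robot at yaw 0; it starts turned 0.3 to 1.0 rad counter-clockwise from that); black grip block on top. Origin: centre of the flat underside; z up, x along the dial's axis.
- gauge_foot (a point): Centre of the flat underside of the foot bar; this must sit on the stud (within 20 mm of its crown).
- gauge_grip (a point): Centre of the grip block, 171 mm above the underside. The block is 22 mm thick (x), 44 mm wide (y), 46 mm high; pinch it across its thickness from above.
- gauge_pivot (a point): Pivot of pointer and index in the dial's centre, 92 mm above the underside.
- pointer (a joint): Angle of the swinging pointer to the gauge, rad, about the gauge's +x axis. It is a damped pendulum that always hangs straight down in the room and settles within about 1 s; 0 when the gauge stands upright; when the gauge is turned by an angle A about its own +x axis it settles at -A.
- pointer_tip (a point): Lower tip of the pointer, 50 mm from the pivot, 12 mm in front (-x) of the gauge's middle plane.
- index (a joint): Angle of the index on the dial to the gauge, rad, about the gauge's +x axis; 0 is at the dial's bottom, positive towards the gauge's +y. Set beforehand somewhere from 0.2 to 0.38 and stiff; it is not to be moved. Leaning the gauge's top towards its +y brings the pointer to it.
- index_mark (a point): Middle of the gap of the index: a steel fork at the edge of the dial face, two prongs with a gap of 10 mm, 50 mm from the pivot. The pointer tip (3 mm wide or less) must rest in the gap, within 4 mm of this point.
- weight: Bystander: turned steel weight with a knob, 58 mm diameter, 59 mm high; origin under its centre.
- kraft_tape: Bystander: brown tape roll lying flat, 120 mm diameter, 48 mm high; origin under its centre.
- glue_stick: Bystander: upright glue stick, 26 mm diameter, 83 mm high; origin under its centre.
- stapler: Bystander: stapler, 135 mm long (y), 34 mm wide, 48 mm high; origin under its centre.
Things that resemble listed ones, but are neither listed nor needed, are in the scene too. There is more than one size of the gauge; the job needs the smaller.

How it is judged:
By the outcome, as a careful person would: the job done as asked, in the order asked, and still so for the second after the job is handed in, while the arm keeps its last pose, push and grip.
It also fails if it takes over 61 s, if anything falls off the work surface, if the arm or the gripper's body presses on something with over 40 N, if the wrist force passes 120 N, or if a joint passes its speed limit or range.

### The arm

A 6-joint arm with a two-finger parallel gripper is mounted at the origin on a cart in front of the work surface, level with it; the furniture and walls round the work are solid. World frame = base frame: x ahead of the robot, y to its left, z up, the work surface at z = 0. Lengths are in m, angles in rad, forces in N, time in s.
With the tool pointing down it reaches from about 0.35 to 0.975 m from the base axis. Payload 4.9 kg.
Tool frame: the origin (TCP) lies on the centre line of the jaws, within the pads' length; the fingertips stand manip.tcp_to_tips ahead of it and the grasp point (between the pads) is the TCP (manip.tcp_to_tips is the distance from the TCP to the fingertips, in m); y points along the fingers, z is the direction in which the jaws open and shut, and the axes are right-handed (so a half turn about y gives the same grasp; the last joint's range is limited). The gripper opens to 85 mm and grips with 20 to 120 N. Pads are 22 mm wide; open, the fingers measure 114 mm over their backs; the gripper's body (76 mm by 85 mm) begins 54 mm behind the grasp point. The pads swing forward as they close: fully open they stand 13 mm farther back than shut.
Start: joints at [1.067, 0.053, 1.613, -0, 1.476, -0.119], TCP at [0.235, 0.579, 0.25] pointing down, gripper open.
Joint ranges: [-3.01, 3.01], [-1.01, 2.22], [0.06, 2.58], [-1.02, 4.17], [0.09, 2.62], [-3.14, 3.14]. Speed limits (rad/s): [2.57, 2.57, 3.14, 3.14, 3.14, 3.14].

### API

Orientations are given as a unit quaternion [w, x, y, z].
In Python, from plant import manip gives the robot as it stands.
- The arm moves only by the tool apply_moves, never from a script. Its argument "moves" is a list of rows, each a list of 7 numbers: the gripper's target within -1 to 1 (shut at 1, half-way at 0, fully open at -1), then the shift along the tool's x, y, z in mm, then the turn, a rotation vector about the tool's x, y, z in degrees. A call has 1 to 20 rows; each row shifts and turns the commanded pose from where the row before left it, along the tool's axes as they then stand; what a row does not reach is not made up. A row lasts 1/10 s, in which the tool goes at most 50 mm and 8.59 degrees, less where a joint would pass 70% of its speed; a pose out of reach is approached as far as the arm can. A call with a gripper value outside its range is refused whole. The fingers move at their own pace and stop on an object; the grip force is fixed at half the most. Time passes only in rows, so rows that do not move let the fingers close. It gives the time, the measured TCP pose, the force and the opening at its end, in the units of the state.
- manip.state(): the state, without advancing time (a new reading comes with each control period).
- manip.grab_frame(name): name is "scene" or "top" or "wrist"; returns the picture (400x640x3 uint8, blue, green, red); there is no depth.
- manip.calibration(name): a dict with "mtx" (3x3 intrinsics, pixels), "distortion" ([k1, k2, p1, p2, k3] as OpenCV has them; the pictures are not rectified), "T" (4x4, takes a point from camera to world coordinates); the wrist camera has in their place "T_tool_cam" (4x4, takes a point from camera to tool coordinates, whose origin is the TCP and whose axes are the tool frame's). Camera axes: x right, y down, z forward; pixel columns grow to the right and rows downward; lengths in m; the calibration is good to about 2 mm. A picture is of the moment at which its call begins: read the wrist's pose just before it. calibration takes no time and is no camera call.
- manip.job_done(): hands the job in, once; it reports no verdict.
The state is a dict: "time": time; "joint_pos": joint angles; "joint_vel": joint speeds; "joint_efforts": joint torques, N m; "tool_pos": TCP position; "tool_rot": TCP orientation; "contact_force": force on the tool from outside, world axes, zero at the start; "ft_torque": the same for the moment, N m; "gripper_width": opening from 0.0 (shut) to 1.0 (fully open).
Only numpy, scipy, OpenCV 4.12 (cv2) and the standard library are available. Lean on these libraries where they do the work, as an engineer would, in place of code of your own. Each camera call takes 0.05 s, during which the arm holds its last target. There are 200 camera calls.

## Working session

There is one attempt and no reset: what is moved stays moved. The work goes in short steps, Python scripts to look and compute and a tool call to move; the robot and the scene stay as the last step left them, time stands still between calls to the robot, and variables do not carry over. Pictures are saved under pics/ and viewed, about 8 in all and at most 12, crops included, and the job is handed in when it is done.

Besides the shell and the picture viewer there is one more tool, called after "Request:" by a JSON object that holds its "fn" and its "kwargs", one argument or row to a line. apply_moves: Moves the arm, as the interface text tells. Its arguments: {"type":"object","properties":{"moves":{"type":"array","items":{"type":"array","items":{"type":"number"}}}},"required":["moves"]}

```bash
mkdir -p pics; ls
python3 - <<'E'
from plant import manip
import cv2,numpy as np
np.set_printoptions(precision=4,suppress=True)
for n in("scene","top"):
    f=manip.grab_frame(n);cv2.imwrite(f"pics/{n}0.png",f)
    c=manip.calibration(n);print(n,c)
print(manip.calibration("wrist"));print(manip.tcp_to_tips,manip.state())
E
```

```text
pics
scene {'mtx': array([[498.3724,   0.    , 321.2149],
       [  0.    , 498.3724, 194.271 ],
       [  0.    ,   0.    ,   1.    ]]), 'distortion': array([0.0369, 0.    , 0.    , 0.    , 0.    ]), 'T': array([[ 0.8898, -0.2815,  0.3593, -0.11  ],
       [-0.4562, -0.5691,  0.6841, -1.5051],
       [ 0.0119, -0.7726, -0.6348,  1.3456],
       [ 0.    ,  0.    ,  0.    ,  1.    ]])}
top {'mtx': array([[421.4725,   0.    , 321.7604],
       [  0.    , 421.4725, 201.281 ],
       [  0.    ,   0.    ,   1.    ]]), 'distortion': array([0.0357, 0.    , 0.    , 0.    , 0.    ]), 'T': array([[-0.015 , -0.9982,  0.0587,  0.4952],
       [-0.9999,  0.015 , -0.0011, -0.1816],
       [ 0.0002, -0.0587, -0.9983,  1.6859],
       [ 0.    ,  0.    ,  0.    ,  1.    ]])}
{'mtx': array([[348.646 ,   0.    , 322.6966],
       [  0.    , 348.646 , 203.2109],
       [  0.    ,   0.    ,   1.    ]]), 'distortion': array([-0.0258,  0.    ,  0.    ,  0.    ,  0.    ]), 'T_tool_cam': array([[ 0.0011,  0.9619,  0.2735, -0.0688],
       [-0.0007, -0.2735,  0.9619, -0.1231],
       [ 1.    , -0.0012,  0.0004,  0.0003],
       [ 0.    ,  0.    ,  0.    ,  1.    ]])}
0.019 {'time': 0.1, 'joint_pos': array([ 1.067 ,  0.0533,  1.6142,  0.    ,  1.476 , -0.119 ]), 'joint_vel': array([-0.0007, -0.0007, -0.0009, -0.0014,  0.0022, -0.0001]), 'joint_efforts': array([  0.0006, -39.4897, -37.1366,  -0.0001,   0.0039,  -0.    ]), 'tool_pos': array([0.2343, 0.5788, 0.2492]), 'tool_rot': array([-0.6934,  0.6947, -0.1354,  0.135 ]), 'contact_force': array([-0.3398, -0.0632, -0.8423]), 'ft_torque': array([ 0.0299, -0.05  , -0.0202]), 'gripper_width': 1.0001516367623562}
```

View pics/scene0.png

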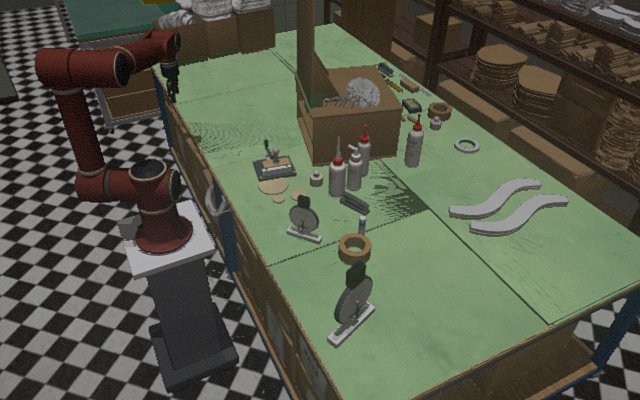

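View pics/top0.png

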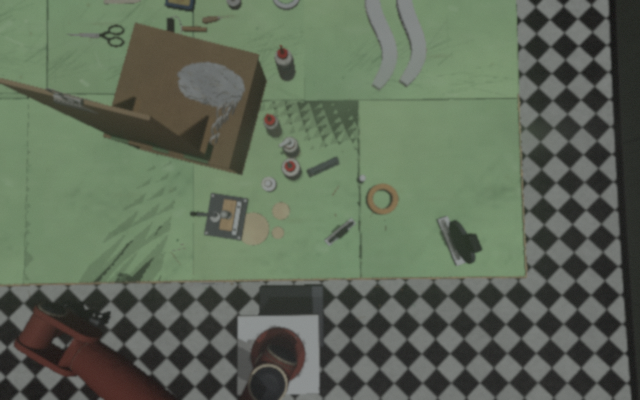

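Candidates for the gauge: the one at scene (303,218) / top (341,231), and the one at scene (353,300) / top (460,240). I'll check their sizes in a close crop.

```bash
cat > h.py <<'E'
import numpy as np,cv2
from plant import manip
from scipy.spatial.transform import Rotation as R
np.set_printoptions(precision=4,suppress=True)
def rot(q): return R.from_quat([q[1],q[2],q[3],q[0]])
def tool(s=None):
    s=s or manip.state();T=np.eye(4);T[:3,:3]=rot(s["tool_rot"]).as_matrix();T[:3,3]=s["tool_pos"];return T
def camT(n,Tt=None):
    c=manip.calibration(n)
    return (c["T"] if n!="wrist" else Tt@c["T_tool_cam"]),c
def ray(n,uv,Tt=None):
    T,c=camT(n,Tt);p=cv2.undistortPoints(np.array([[uv]],float),c["mtx"],c["distortion"])[0,0]
    return T[:3,3],T[:3,:3]@np.array([p[0],p[1],1])
def atz(n,uv,z,Tt=None):
    o,d=ray(n,uv,Tt);return o+d*(z-o[2])/d[2]
def proj(n,P,Tt=None):
    T,c=camT(n,Tt);i=np.linalg.inv(T)
    return cv2.projectPoints(np.atleast_2d(np.array(P,float)),cv2.Rodrigues(i[:3,:3])[0],i[:3,3],c["mtx"],c["distortion"])[0][:,0]
def crop(f,x,y,w,h,k): return cv2.resize(f[y:y+h,x:x+w],None,fx=k,fy=k,interpolation=cv2.INTER_CUBIC)
E
python3 - <<'E'
from h import *
s=cv2.imread("pics/scene0.png");t=cv2.imread("pics/top0.png")
a=crop(s,245,130,100,60,4);b=crop(s,270,180,100,60,4)
c=crop(t,185,180,100,75,4);d=crop(t,300,200,100,75,4)
cv2.imwrite("pics/c1.png",np.vstack([np.hstack([a,b]),np.hstack([c,d])]))
for uv in((302,193),(353,270)):print(atz("scene",uv,.18))
for uv in((288,235),(321,241),(331,340),(374,309)):print(atz("scene",uv,.0))
for uv in((230,215),(341,231),(460,240)):print(atz("top",uv,.01))
E
```

```text
[ 0.4894 -0.211   0.18  ]
[ 0.469 -0.623  0.18 ]
[ 0.4235 -0.2187  0.    ]
[ 0.5226 -0.3047  0.    ]
[ 0.3511 -0.7081  0.    ]
[ 0.5349 -0.6669  0.    ]
[0.5446 0.1814 0.01  ]
[ 0.4745 -0.258   0.01  ]
[ 0.4324 -0.7266  0.01  ]
```

View pics/c1.png

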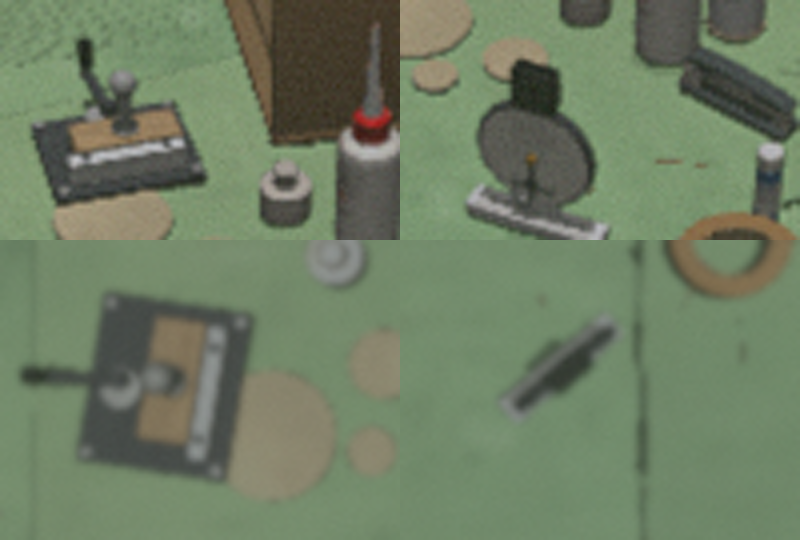

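The crop confirms it. The gauge at scene (303,218) has a foot of about 131 mm, so it's the small one; the other, at (353,300), measures about 188 mm. The jig is at top (230,215) with its lever open to the left, knob at about top (194,214).

Run:
```python
from h import *
print("tool axes cols",tool()[:3,:3])
for n,uv,z in(("top",(212.5,195.5),.011),("top",(245.5,200.5),.011),("top",(239,237.5),.011),("top",(206.5,233),.011),("top",(193.7,213.7),.084),("scene",(266.2,141),.084),("top",(225.5,214.5),.12),("scene",(275.7,149),.115),("scene",(313,165),0),("top",(240,172),.2)): print(n,uv,atz(n,uv,z))
```

```text
tool axes cols [[ 0.9269 -0.0009  0.3754]
 [-0.3754 -0.0016  0.9269]
 [-0.0002 -1.     -0.0019]]
top (212.5, 195.5) [0.6231 0.2503 0.011 ]
top (245.5, 200.5) [0.6012 0.1197 0.011 ]
top (239, 237.5) [0.455  0.1459 0.011 ]
top (206.5, 233) [0.4749 0.2738 0.011 ]
top (193.7, 213.7) [0.5494 0.3023 0.084 ]
scene (266.2, 141) [0.5536 0.307  0.084 ]
top (225.5, 214.5) [0.5434 0.1742 0.12  ]
scene (275.7, 149) [0.5504 0.1858 0.115 ]
scene (313, 165) [0.7142 0.1495 0.    ]
top (240, 172) [0.6906 0.1046 0.2   ]
```

Request:
{"fn": "apply_moves", "kwargs": {
  "moves": [
    [-1, 40, 3, -14, 0, 0, 0],
    [-1, 40, 3, -14, 0, 0, 0],
    [-1, 40, 3, -14, 0, 0, 0],
    [-1, 40, 3, -14, 0, 0, 0],
    [-1, 40, 3, -14, 0, 0, 0],
    [-1, 40, 3, -14, 0, 0, 0],
    [-1, 40, 3, -14, 0, 0, 0],
    [-1, 40, 3, -14, 0, 0, 0],
    [-1, 40, 3, -14, 0, 0, 0],
    [-1, 36, 3, -10, 0, 0, 0],
    [-1, 0, 0, 0, 0, 7.5, 0],
    [-1, 0, 0, 0, 0, 7.5, 0],
    [-1, 0, 0, 0, 0, 7.5, 0],
    [-1, 0, 0, 0, 0, 7.5, 0],
    [-1, 0, 0, 0, 0, 7.5, 0],
    [-1, 0, 0, 0, 0, 7.5, 0],
    [-1, 0, 0, 0, 0, 7.5, 0],
    [-1, 0, 0, 0, 0, 7.5, 0],
    [-1, 0, 0, 0, 0, 7.5, 0],
    [-1, 0, 0, 0, 0, 7.5, 0]
  ]
}}

```text
time: 2.1
tool_pos: [0.5503, 0.3045, 0.2196]
tool_rot: [0.466, -0.467, 0.531, -0.531]
contact_force: [-0.3, -0.3, -0.0]
gripper_width: 0.999
```

Run:
```python
from h import *
T=tool();np.save("T1.npy",T);f=manip.grab_frame("wrist");cv2.imwrite("pics/w1.png",f);s=manip.state();print(T,s["joint_pos"],s["contact_force"],s["time"])
```

```text
[[-0.1281 -0.0011  0.9918  0.5503]
 [-0.9918 -0.0004 -0.1281  0.3045]
 [ 0.0006 -1.     -0.001   0.2196]
 [ 0.      0.      0.      1.    ]] [0.3871 0.0825 1.6334 0.     1.4269 0.5187] [ 0.1828 -0.5895  0.3727] 2.15
```

View pics/w1.png

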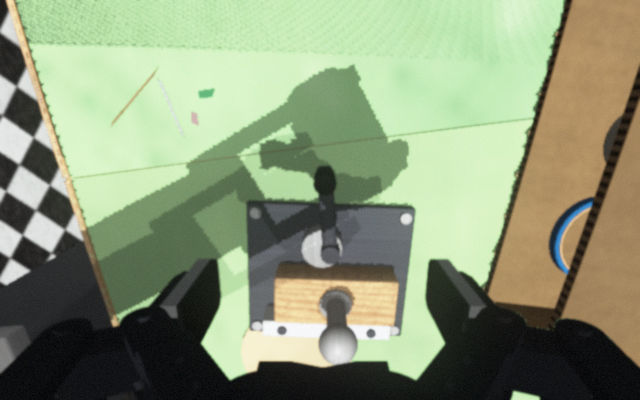

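The wrist view shows the knob top at (325,177), the hub at (322,247), plate screws at (255,213), (406,218), (257,326) and (396,330), and the stud ball at (338,343).

Run:
```python
from h import *
T=np.load("T1.npy")
S=[atz("wrist",u,.0115,T) for u in((255,213),(406,218),(257,326),(396,330))];S=np.array(S);print(S)
c=S.mean(0)[:2];e=(S[1]-S[0]+S[3]-S[2])[:2];f=(S[0]-S[2]+S[1]-S[3])[:2];y1=np.arctan2(e[1],e[0]);y2=np.arctan2(-f[0],f[1]);print("yaws",y1,y2)
y=(y1+y2)/2;jy=np.array([-np.sin(y),np.cos(y)]);o=c-.015*jy;p=o+.053*jy
for u in((325,174),(325,178)):print("knob top",atz("wrist",u,.084,T))
k=atz("wrist",(325,177),.084,T)[:2];d=k-p
print("o",o,"pivot",p,"knob",k,"r",np.hypot(*d),"lever",np.arctan2(d[1],d[0])-np.pi/2-y,"stud",atz("wrist",(338,343),.11,T))
print("delta tool",T[:3,:3].T@(np.r_[k,.07]-T[:3,3])*1e3)
```

```text
[[0.4793 0.2787 0.0115]
 [0.6282 0.254  0.0115]
 [0.4575 0.1499 0.0115]
 [0.6091 0.125  0.0115]]
yaws -0.16354420636499836 -0.15710551593100863
knob top [0.5548 0.3229 0.084 ]
knob top [0.5544 0.3199 0.084 ]
o [0.5411 0.1871] pivot [0.5496 0.2394] knob [0.5545 0.3206] r 0.08137639806503805 lever 0.0993018540383046 stud [0.5483 0.1929 0.11  ]
delta tool [-16.6755 149.5816   2.3278]
```

Request:
{"fn": "apply_moves", "kwargs": {
  "moves": [
    [-1, -10, 30, 2, 0, 0, 0],
    [-1, 0, 40, 0, 0, 0, 0],
    [-1, 0, 40, 0, 0, 0, 0],
    [-1, 0, 38, 0, 0, 0, 0],
    [1, 0, 0, 0, 0, 0, 0],
    [1, 0, 0, 0, 0, 0, 0],
    [1, 0, 0, 0, 0, 0, 0],
    [1, 0, 0, 0, 0, 0, 0],
    [1, 0, 0, 0, 0, 0, 0],
    [1, 0, 0, 0, 0, 0, 0],
    [1, 0, 0, 0, 0, 0, 0],
    [1, 0, 0, 0, 0, 0, 0]
  ]
}}

```text
time: 3.35
tool_pos: [0.5552, 0.3151, 0.0753]
tool_rot: [-0.47, 0.467, -0.529, 0.53]
contact_force: [-2.5, -0.4, 7.1]
gripper_width: 0.188
```

Request:
{"fn": "apply_moves", "kwargs": {
  "moves": [
    [1, 0, -3, 0, 0, 0, 0],
    [1, 1.1, 0, -9.15, 0, -7, 0],
    [1, 1.1, 0, -9.15, 0, -7, 0],
    [1, 1.1, 0, -9.15, 0, -7, 0],
    [1, 1.1, 0, -9.15, 0, -7, 0],
    [1, 1.1, 0, -9.15, 0, -7, 0],
    [1, 1.1, 0, -9.15, 0, -7, 0],
    [1, 0, 0, 0, 0, 0, 0]
  ]
}}

```text
time: 4.15
tool_pos: [0.5015, 0.2989, 0.0754]
tool_rot: [0.628, -0.627, 0.327, -0.326]
contact_force: [0.1, 6.2, -2.9]
gripper_width: 0.19
```

Run:
```python
from h import *
T=tool();s=manip.state();print(T,s["contact_force"],s["ft_torque"])
p=np.array([.5496,.2394]);d=T[:2,3]-p;print(np.hypot(*d),np.arctan2(d[1],d[0])-np.pi/2+.16)
```

```text
[[ 0.5737  0.0003  0.8191  0.5015]
 [-0.8191  0.0021  0.5737  0.2989]
 [-0.0016 -1.      0.0014  0.0754]
 [ 0.      0.      0.      1.    ]] [ 0.1079  6.1687 -2.9464] [ 0.9556 -0.0628  0.38  ]
0.07653454434077762 0.8398038863867193
```

Request:
{"fn": "apply_moves", "kwargs": {
  "moves": [
    [1, 1.1, 0, -9.15, 0, -7, 0],
    [1, 1.1, 0, -9.15, 0, -7, 0],
    [1, 1.1, 0, -9.15, 0, -7, 0],
    [1, 1.1, 0, -9.15, 0, -7, 0],
    [1, 1.1, 0, -9.15, 0, -7, 0],
    [1, 1.1, 0, -9.15, 0, -7, 0],
    [1, 0, 0, -1, 0, 0, 0],
    [1, 0, 0, 0, 0, 0, 0]
  ]
}}

```text
time: 4.95
tool_pos: [0.4736, 0.2515, 0.0754]
tool_rot: [0.703, -0.702, 0.081, -0.08]
contact_force: [-2.9, 5.4, -0.5]
gripper_width: 0.191
```

Run:
```python
from h import *
T=tool();s=manip.state();print(T,s["contact_force"],s["ft_torque"],s["joint_pos"])
p=np.array([.5496,.2394]);d=T[:2,3]-p;print(np.hypot(*d),np.arctan2(d[1],d[0])-np.pi/2+.16)
```

```text
[[ 0.9738 -0.0016  0.2272  0.4736]
 [-0.2272  0.0018  0.9738  0.2515]
 [-0.0019 -1.      0.0014  0.0754]
 [ 0.      0.      0.      1.    ]] [-2.8728  5.4018 -0.5254] [0.7993 0.3487 0.5529] [ 0.3482  0.0199  1.9562  0.0024  1.1664 -0.9943]
0.07691302170727213 1.5730377892112484
```

Request:
{"fn": "apply_moves", "kwargs": {
  "moves": [
    [-1, 0, 0, 0, 0, 0, 0],
    [-1, 0, 0, 0, 0, 0, 0],
    [-1, 0, 0, 0, 0, 0, 0],
    [-1, 0, -10, 0, 0, 0, 0],
    [-1, 0, -40, 0, 0, 0, 0],
    [-1, 0, -50, 0, 0, 0, 0],
    [-1, 0, -50, -20, 0, 0, 0],
    [-1, 0, -20, -30, 0, 0, 0],
    [-1, 0, 0, 0, 0, 0, 0],
    [-1, 0, 0, 0, 0, 0, 0]
  ]
}}

```text
time: 5.95
tool_pos: [0.4637, 0.2032, 0.2429]
tool_rot: [0.703, -0.702, 0.08, -0.082]
contact_force: [-0.6, -0.2, 0.3]
gripper_width: 1.001
```

Run:
```python
from h import *
T=tool();np.save("T2.npy",T);f=manip.grab_frame("wrist");cv2.imwrite("pics/w2.png",f);s=manip.state();print(T,s["joint_pos"],s["contact_force"],s["time"])
```

```text
[[ 0.9738  0.0021  0.2272  0.4637]
 [-0.2272  0.0009  0.9738  0.2032]
 [ 0.0019 -1.      0.0013  0.2429]
 [ 0.      0.      0.      1.    ]] [ 0.2664 -0.2323  1.8947  0.0003  1.4797 -1.0761] [-0.953   0.0045 -0.7382] 6.0
```

View pics/w2.png

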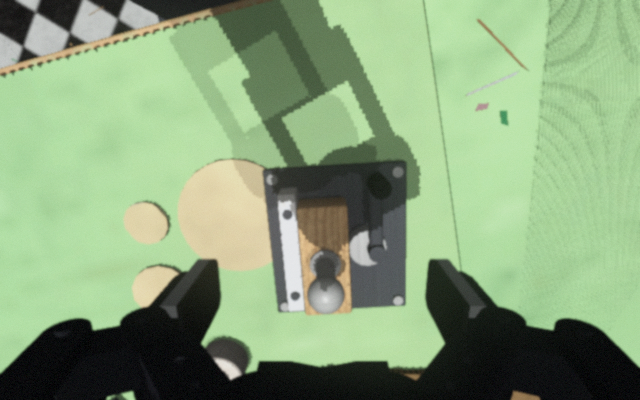

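The lever is home, lying along jig −x: knob at (378,183), hub at (370,247). The offcut sits against the fence, with the ball at (326,294) and screws at (271,181), (397,173), (284,308) and (398,300). Next I'll compute positions and plan the approach to the gauge.

Run:
```python
from h import *
T=np.load("T2.npy")
S=np.array([atz("wrist",u,.0115,T) for u in((271,181),(397,173),(284,308),(398,300))])
c=S.mean(0)[:2];ey=(S[1]-S[0]+S[3]-S[2])[:2];ex=(S[2]-S[0]+S[3]-S[1])[:2];y1=np.arctan2(ex[1],ex[0]);y2=np.arctan2(-ey[0],ey[1]);y=(y1+y2)/2
jy=np.array([-np.sin(y),np.cos(y)]);o=c-.015*jy;p=o+.053*jy
k=atz("wrist",(378,185),.084,T)[:2];d=k-p
print(y1,y2,"o",o,"p",p,"k",k,np.hypot(*d),np.arctan2(d[1],d[0])-np.pi/2-y)
b=atz("wrist",(326,294),.104,T);print("ball",b,"jig frame y",(b[:2]-o)@jy,"x",(b[:2]-o)@[jy[1],-jy[0]])
print("scene ball",atz("scene",(275.7,150.3),.104),"top",atz("top",(225.5,214.5),.104))
def tri(a,b):
    A=[];B=[]
    for n,u in(a,b):
        o,dd=ray(n,u);dd/=np.linalg.norm(dd);M=np.eye(3)-np.outer(dd,dd);A.append(M);B.append(M@o)
    return np.linalg.lstsq(np.vstack(A),np.hstack(B),rcond=None)[0]
# gauge foot ends in top: crop d origin (300,200) scale4
a=atz("top",(300+512/4,200+(410-240)/4),.014);b=atz("top",(300+608/4,200+(325-240)/4),.014);print("foot",a,b,(a+b)/2,np.hypot(*(a-b)[:2]),"yaw",np.arctan2(-(a-b)[0],(a-b)[1]))
```

```text
-0.1672640139133078 -0.15915850917065805 o [0.5421 0.1868] p [0.5507 0.2391] k [0.4704 0.2492] 0.08089171083603447 1.6083169007385123
ball [0.5481 0.1867 0.104 ] jig frame y 0.0009238266749472571 x 0.005935776844201259
scene ball [0.5523 0.1917 0.104 ] top [0.5439 0.1779 0.104 ]
foot [ 0.4244 -0.5997  0.014 ] [ 0.5067 -0.6966  0.014 ] [ 0.4656 -0.6481  0.014 ] 0.1271225772196912 yaw 0.703991107575545
```

Request:
{"fn": "apply_moves", "kwargs": {
  "moves": [
    [-1, 2.3, 2.7, -42.3, 0, 0, 0],
    [-1, 2.3, 2.7, -42.3, 0, 0, 0],
    [-1, 2.3, 2.7, -42.3, 0, 0, 0],
    [-1, 2.3, 2.7, -42.3, 0, 0, 0],
    [-1, 2.3, 2.7, -42.3, 0, 0, 0],
    [-1, 2.3, 2.7, -42.3, 0, 0, 0],
    [-1, 2.3, 2.7, -42.3, 0, 0, 0],
    [-1, 2.3, 2.7, -42.3, 0, 0, 0],
    [-1, 2.3, 2.7, -42.3, 0, 0, 0],
    [-1, 2.3, 2.7, -42.3, 0, 0, 0],
    [-1, 2.3, 2.7, -42.3, 0, 0, 0],
    [-1, 2.3, 2.7, -42.3, 0, 0, 0],
    [-1, 0, 0, 0, 0, -8.2, 0],
    [-1, 0, 0, 0, 0, -8.2, 0],
    [-1, 0, 0, 0, 0, -8.2, 0],
    [-1, 0, 0, 0, 0, -8.2, 0],
    [-1, 0, 0, 0, 0, 0, -7.5],
    [-1, 0, 0, 0, 0, 0, -7.5],
    [-1, 0, 0, 0, 0, 0, 0],
    [-1, 0, 0, 0, 0, 0, 0]
  ]
}}

```text
time: 8.0
tool_pos: [0.3751, -0.2969, 0.2078]
tool_rot: [0.707, -0.674, -0.21, 0.03]
contact_force: [0.2, 0.1, -0.3]
gripper_width: 0.997
```

Run:
```python
from h import *
T=tool();np.save("T3.npy",T);f=manip.grab_frame("wrist");cv2.imwrite("pics/w3.png",f);s=manip.state();print(T,s["joint_pos"],s["contact_force"],s["time"])
print(proj("wrist",[[.475,-.262,.092]],T))
cv2.imwrite("pics/w3c.png",crop(f,220,120,220,240,2.5))
```

```text
[[ 0.9103  0.2404 -0.3371  0.3751]
 [ 0.3252  0.089   0.9414 -0.2969]
 [ 0.2563 -0.9666  0.0029  0.2078]
 [ 0.      0.      0.      1.    ]] [-0.9632 -0.3597  2.0656  0.2561  1.3752 -2.9211] [ 0.6132  0.2649 -0.1155] 8.05
[[321.6685 280.1962]]
```

View pics/w3c.png

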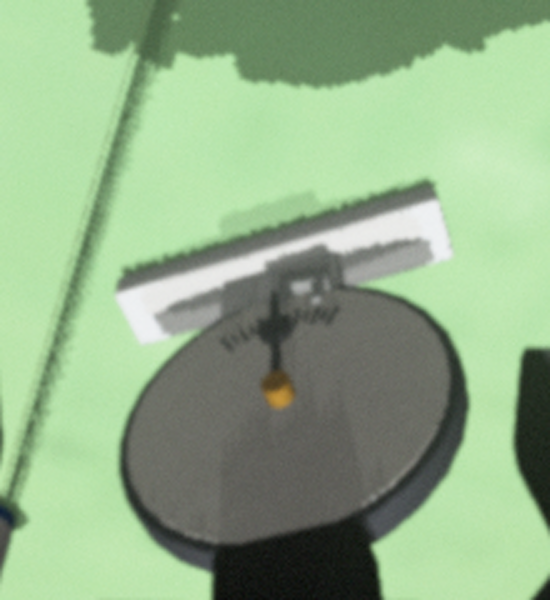

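Run:
```python
from h import *
T=np.load("T3.npy");f=cv2.imread("pics/w3.png")
P=np.array([[118,290],[434,195],[452,258],[145,343]])/2.5+[220,120]
Q=np.array([atz("wrist",u,.014,T) for u in P]);print(Q)
yv=(Q[1]-Q[0]+Q[2]-Q[3])[:2];xv=(Q[3]-Q[0]+Q[2]-Q[1])[:2];c=Q.mean(0)[:2]
yaw=np.arctan2(-yv[0],yv[1]);print("c",c,"yaw",yaw,np.arctan2(xv[1],xv[0]),"len",np.hypot(*yv)/2,np.hypot(*xv)/2)
g=crop(f,310,205,64,72,8)
ex=np.array([np.cos(yaw),np.sin(yaw),0]);ey=np.array([-np.sin(yaw),np.cos(yaw),0]);O=np.r_[c,0]
pv=O-.012*ex+[0,0,.092]
L=[.0,.1,.2,.25,.3,.35,.4]
pts=np.array([pv]+[pv+.05*(np.sin(a)*ey-np.array([0,0,np.cos(a)])) for a in L]);uv=proj("wrist",pts,T)
print(uv)
for q in uv: cv2.circle(g,tuple(np.int32((q-[310,205])*8+4)),3,(0,0,255),-1)
cv2.imwrite("pics/g3.png",g)
```

```text
[[ 0.5047 -0.3117  0.014 ]
 [ 0.4191 -0.2072  0.014 ]
 [ 0.4436 -0.1873  0.014 ]
 [ 0.5283 -0.2933  0.014 ]]
c [ 0.4739 -0.2499] yaw 0.680361247586355 0.6724111509263859 len 0.13540890341228243 0.030700199978240365
[[331.1322 272.704 ]
 [329.8776 236.656 ]
 [334.8988 235.3828]
 [339.9253 234.4267]
 [342.4308 234.0707]
 [344.9256 233.7978]
 [347.4056 233.6092]
 [349.8667 233.506 ]]
```

View pics/g3.png

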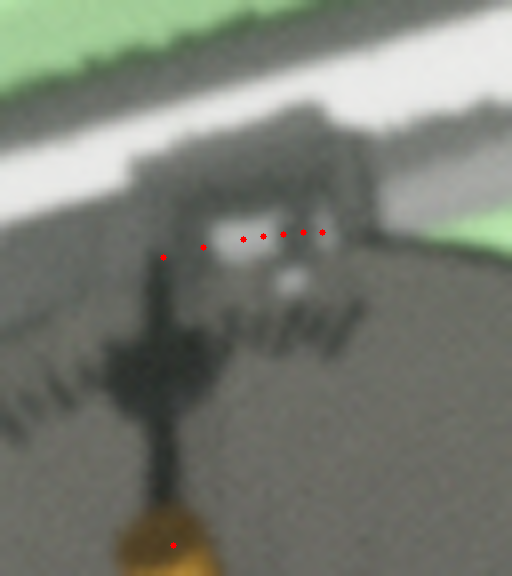

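Request:
{"fn": "apply_moves", "kwargs": {
  "moves": [
    [-1, -27, 10, 9, 0, 0, 0],
    [-1, -27, 47, 9, 0, 0, 0],
    [-1, 0, 0, 0, 0, 0, -6.5],
    [-1, 0, 0, 0, 0, 0, -6.5],
    [-1, 0, 0, 0, 0, 0, -6.5],
    [-1, 0, 0, 0, 0, 0, 0],
    [-1, 0, 0, 0, 0, 0, 0]
  ]
}}

```text
time: 8.75
tool_pos: [0.3645, -0.2692, 0.1644]
tool_rot: [0.706, -0.638, -0.292, -0.091]
contact_force: [0.4, -0.1, -0.9]
gripper_width: 1.001
```

Run:
```python
from h import *
T=tool();np.save("T4.npy",T);f=manip.grab_frame("wrist");cv2.imwrite("pics/w4.png",f);s=manip.state();print(T,s["joint_pos"],s["contact_force"],s["time"])
yaw=.68;c=[.4739,-.2499]
ex=np.array([np.cos(yaw),np.sin(yaw),0]);ey=np.array([-np.sin(yaw),np.cos(yaw),0]);pv=np.r_[c,.092]-.012*ex
uv=proj("wrist",[pv]+[pv+.05*(np.sin(a)*ey-np.array([0,0,np.cos(a)])) for a in (0,.1,.2,.3,.4)],T);print(uv)
m=np.int32(uv[1:].mean(0));x,y=m[0]-50,m[1]-35
g=crop(f,x,y,100,75,8)
for q in uv: cv2.circle(g,tuple(np.int32((q-[x,y])*8+4)),2,(0,0,255),-1)
cv2.imwrite("pics/g4.png",g)
```

```text
[[ 0.813   0.5015 -0.2959  0.3645]
 [ 0.2439  0.1681  0.9551 -0.2692]
 [ 0.5287 -0.8487  0.0143  0.1644]
 [ 0.      0.      0.      1.    ]] [-1.1202 -0.4539  2.2606  0.5754  1.3039 -3.1342] [ 0.9561 -0.6642 -0.2976] 8.8
[[296.8852 264.8229]
 [298.9632 213.6601]
 [304.3941 212.3849]
 [309.8207 211.5645]
 [315.2054 211.2131]
 [320.5091 211.3437]]
```

View pics/g4.png

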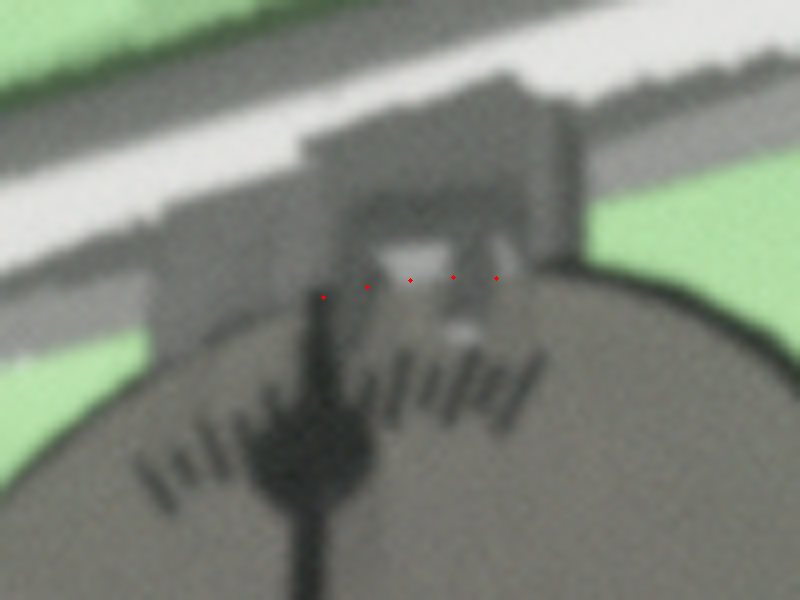

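Run:
```python
from h import *
T3=np.load("T3.npy");T4=np.load("T4.npy");yaw=.68;c=np.array([.4739,-.2499,0])
G=np.array([[np.cos(yaw),-np.sin(yaw),0],[np.sin(yaw),np.cos(yaw),0],[0,0,1]])
x4,y4=309-50,0
pv=c+G@[-.012,0,.092]
uv=proj("wrist",[pv+G@[0,.05*np.sin(a),-.05*np.cos(a)] for a in (0,.1,.2,.3,.4)],T4);m=np.int32(uv.mean(0));x4,y4=m[0]-50,m[1]-35
def tri(L):
    A=[];B=[]
    for T,u in L:
        o,d=ray("wrist",u,T);d/=np.linalg.norm(d);M=np.eye(3)-np.outer(d,d);A.append(M);B.append(M@o)
    return np.linalg.lstsq(np.vstack(A),np.hstack(B),rcond=None)
for n,a,b in(("tip",(163,252),(320,293)),("spot",(290,280),(462,330)),("blkL",(215,240),(375,260)),("blkR",(280,240),(450,262)),("sliver",(322,228),(505,255)),("pivot cap",(165,530),None)):
    a3=np.array(a)/8+[309.5,204.5]
    if b is not None:
        b4=np.array(b)/8+[x4-.5,y4-.5];P,res,_,_=tri([(T3,a3),(T4,b4)]);g=G.T@(P-c);print(n,"gauge mm",g*1e3,"ang",np.arctan2(g[1],.092-g[2]),"r",np.hypot(g[1],.092-g[2]))
    # on pointer plane
    for T,q in((T3,a3),(T4,b4)):
        o,d=ray("wrist",q,T);go=G.T@(o-c);gd=G.T@d
        for X in(-.006,-.012):
            g=go+gd*(X-go[0])/gd[0];print("   X",X,"ang %.3f r %.4f"%(np.arctan2(g[1],.092-g[2]),np.hypot(g[1],.092-g[2])))
# rectified face view on plane X=-12
f=cv2.imread("pics/w4.png");ys=np.linspace(-.02,.045,390);zs=np.linspace(.065,.015,300)
P=np.array([c+G@[-.012,y,z] for z in zs for y in ys]);q=proj("wrist",P,T4).astype(np.float32).reshape(300,390,2)
r4=cv2.remap(f,q[...,0],q[...,1],cv2.INTER_CUBIC)
f=cv2.imread("pics/w3.png");q=proj("wrist",P,T3).astype(np.float32).reshape(300,390,2);r3=cv2.remap(f,q[...,0],q[...,1],cv2.INTER_CUBIC)
o=np.hstack([r3,r4])
for k in(0,390):
    for a in(0,.1,.2,.3,.4):
        for r in(.05,): cv2.circle(o,(int(k+(r*np.sin(a)+.02)*6000),int((.065-.092+r*np.cos(a))*6000)),2,(0,0,255),-1)
cv2.imwrite("pics/rect.png",o)
```

```text
tip gauge mm [-13.554    0.3846  42.7991] ang 0.007816434096141323 r 0.049202420767837124
   X -0.006 ang -0.031 r 0.0600
   X -0.012 ang -0.001 r 0.0513
   X -0.006 ang -0.061 r 0.0566
   X -0.012 ang -0.009 r 0.0507
spot gauge mm [-8.8177 14.3119 48.6101] ang 0.31860684387122706 r 0.04568933671144131
   X -0.006 ang 0.280 r 0.0492
   X -0.012 ang 0.366 r 0.0419
   X -0.006 ang 0.280 r 0.0477
   X -0.012 ang 0.370 r 0.0434
blkL gauge mm [-9.3791  5.195  36.7664] ang 0.09377943329060284 r 0.05547738977227047
   X -0.006 ang 0.081 r 0.0596
   X -0.012 ang 0.126 r 0.0512
   X -0.006 ang 0.051 r 0.0591
   X -0.012 ang 0.109 r 0.0535
blkR gauge mm [-7.5222 12.8785 38.0407] ang 0.2342874832746169 r 0.055474880556816895
   X -0.006 ang 0.227 r 0.0571
   X -0.012 ang 0.294 r 0.0493
   X -0.006 ang 0.209 r 0.0570
   X -0.012 ang 0.280 r 0.0521
sliver gauge mm [-7.6079 18.6222 38.7828] ang 0.33661093597478864 r 0.056381384048831945
   X -0.006 ang 0.315 r 0.0585
   X -0.012 ang 0.390 r 0.0510
   X -0.006 ang 0.321 r 0.0575
   X -0.012 ang 0.397 r 0.0531
   X -0.006 ang -0.266 r 0.0104
   X -0.012 ang -0.282 r 0.0031
   X -0.006 ang 0.321 r 0.0575
   X -0.012 ang 0.397 r 0.0531
```

View pics/rect.png

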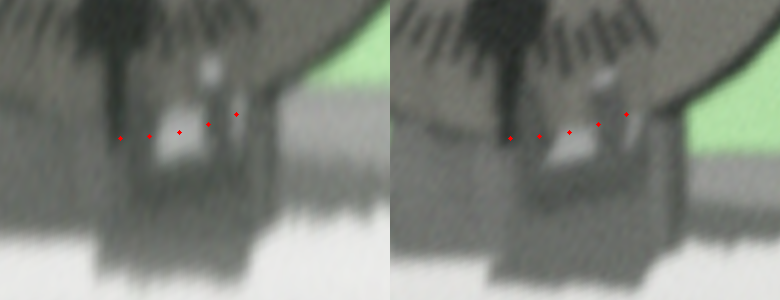

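Reading both views: the block, spot and sliver triangulate to a fork whose right prong is at about 0.31 rad. Its gap is therefore centred at about 0.20–0.22 rad, and I'll lean by 0.22. The pointer tip checks out at 0.00. Next I'll line up above the grip.

```bash
cat >> h.py <<'E'
def gaugeR(yaw,lean=0):
    # tool rotation holding gauge: z=ex,x=-ey,y=-Z ; lean: top towards +y
    G=R.from_euler('z',yaw)*R.from_rotvec([-lean,0,0])
    return G*R.from_matrix(np.array([[0,0,1],[-1,0,0],[0,-1,0]]))
def delta(p,Rt,T=None):
    T=tool() if T is None else T;R0=R.from_matrix(T[:3,:3])
    return R0.inv().apply(np.array(p)-T[:3,3])*1e3,np.degrees((R0.inv()*Rt).as_rotvec())
E
python3 - <<'E'
from h import *
T=tool();up=T.copy();up[2,3]=.30
print("up",delta(up[:3,3],R.from_matrix(T[:3,:3])))
print("rot",delta(up[:3,3],gaugeR(.68),up))
U=np.eye(4);U[:3,:3]=gaugeR(.68).as_matrix();U[:3,3]=up[:3,3];print("then",delta([.4739,-.2499,.28],gaugeR(.68),U))
E
```

```text
up (array([  71.6399, -114.8954,    1.9262]), array([0., 0., 0.]))
rot (array([0., 0., 0.]), array([-19.6876,  66.1519,  27.5553]))
then (array([53.6406, 20.    , 97.1805]), array([-0.,  0., -0.]))
```

Request:
{"fn": "apply_moves", "kwargs": {
  "moves": [
    [-1, 0, 0, 0, -2.2, 7.35, 3.06],
    [-1, 0, 0, 0, -2.2, 7.35, 3.06],
    [-1, 0, 0, 0, -2.2, 7.35, 3.06],
    [-1, 0, 0, 0, -2.2, 7.35, 3.06],
    [-1, 0, 0, 0, -2.2, 7.35, 3.06],
    [-1, 0, 0, 0, -2.2, 7.35, 3.06],
    [-1, 0, 0, 0, -2.2, 7.35, 3.06],
    [-1, 0, 0, 0, -2.2, 7.35, 3.06],
    [-1, 0, 0, 0, -2.1, 7.35, 3.06],
    [-1, 0, -40, 0, 0, 0, 0],
    [-1, 0, -40, 0, 0, 0, 0],
    [-1, 0, -36, 0, 0, 0, 0],
    [-1, 18, 0, 32, 0, 0, 0],
    [-1, 18, 0, 32, 0, 0, 0],
    [-1, 18, 0, 33, 0, 0, 0],
    [-1, 0, 0, 0, 0, 0, 0],
    [-1, 0, 0, 0, 0, 0, 0]
  ]
}}

```text
time: 10.5
tool_pos: [0.4741, -0.2504, 0.2805]
tool_rot: [0.638, -0.638, 0.304, -0.305]
contact_force: [-0.6, 0.5, 0.2]
gripper_width: 0.999
```

Run:
```python
from h import *
T=tool();np.save("T5.npy",T);f=manip.grab_frame("wrist");cv2.imwrite("pics/w5.png",f);s=manip.state();print(T,s["joint_pos"],s["contact_force"],s["time"])
yaw=.68;c=np.array([.4739,-.2499,0]);G=R.from_euler('z',yaw).as_matrix()
for z,hx,hy in((.194,.011,.022),(.014,.015,.07)):
    q=proj("wrist",[c+G@[a*hx,b*hy,z] for a,b in((-1,-1),(1,-1),(1,1),(-1,1))],T);print(q)
    cv2.polylines(f,[np.int32(np.round(q))],True,(0,0,255),1)
cv2.imwrite("pics/w5o.png",crop(f,200,60,240,240,2.5))
```

```text
[[ 0.6285  0.001   0.7778  0.4741]
 [-0.7778  0.0002  0.6285 -0.2504]
 [ 0.0005 -1.      0.0009  0.2805]
 [ 0.      0.      0.      1.    ]] [-0.6262 -0.1795  1.7843  0.001   1.5355 -1.3048] [ 0.011  -0.2849  0.2258] 10.55
[[305.1219 249.1301]
 [338.9967 249.061 ]
 [339.8156 182.8089]
 [304.0248 182.8735]]
[[309.4571 225.8084]
 [334.8048 225.7587]
 [335.8295 102.8581]
 [307.9445 102.9005]]
```

View pics/w5o.png

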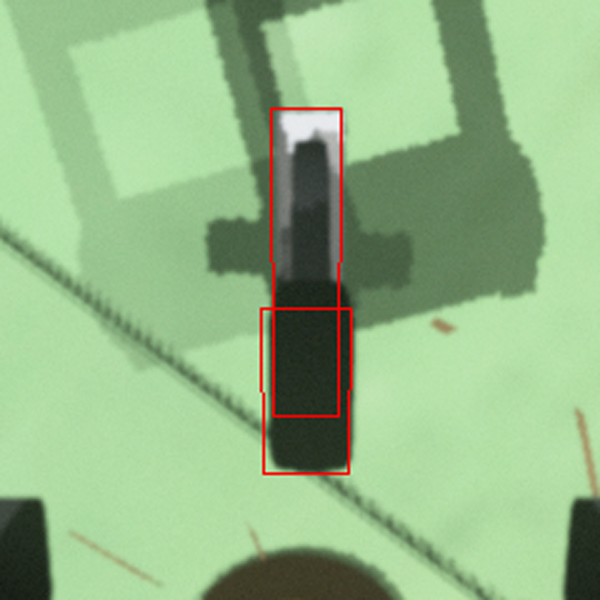

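The predicted outlines match the gauge within about 2 mm. Descending to grip.

Request:
{"fn": "apply_moves", "kwargs": {
  "moves": [
    [-1, -1, 35, 0, 0, 0, 0],
    [-1, 0, 35, 0, 0, 0, 0],
    [-1, 0, 25, 0, 0, 0, 0],
    [-1, 0, 10, 0, 0, 0, 0],
    [1, 0, 0, 0, 0, 0, 0],
    [1, 0, 0, 0, 0, 0, 0],
    [1, 0, 0, 0, 0, 0, 0],
    [1, 0, 0, 0, 0, 0, 0],
    [1, 0, 0, 0, 0, 0, 0],
    [1, 0, 0, 0, 0, 0, 0],
    [1, 0, 0, 0, 0, 0, 0],
    [1, 0, 0, 0, 0, 0, 0]
  ]
}}

```text
time: 11.75
tool_pos: [0.4742, -0.2503, 0.1777]
tool_rot: [0.638, -0.637, 0.303, -0.307]
contact_force: [0.6, 0.2, 6.6]
gripper_width: 0.248
```

Run:
```python
from h import *
T=tool();s=manip.state();print(T,s["contact_force"],s["ft_torque"],s["gripper_width"])
up=T.copy();up[2,3]=.36
yaw2=1.2
U=np.eye(4);U[:3,3]=up[:3,3];U[:3,:3]=T[:3,:3]
print("over",delta([.548,.187,.36],gaugeR(.68),U));U[:3,:3]=gaugeR(.68).as_matrix();print(delta(U[:3,3],gaugeR(yaw2),U))
```

```text
[[ 0.6271  0.0058  0.7789  0.4742]
 [-0.7789 -0.0012  0.6271 -0.2503]
 [ 0.0046 -1.      0.0038  0.1777]
 [ 0.      0.      0.      1.    ]] [0.6216 0.1694 6.5915] [ 0.0353 -0.1081 -0.0306] 0.24829934358638794
over (array([-294.3303,   -0.1155,  331.7529]), array([-0.2149, -0.1257,  0.2653]))
(array([0., 0., 0.]), array([ -0.    , -29.7938,  -0.    ]))
```

Request:
{"fn": "apply_moves", "kwargs": {
  "moves": [
    [1, 0, -20, 0, 0, 0, 0],
    [1, 0, -40, 0, 0, 0, 0],
    [1, 0, -40, 0, 0, 0, 0],
    [1, 0, -40, 0, 0, 0, 0],
    [1, 0, -30, 0, 0, 0, 0],
    [1, 0, -10, 0, 0, 0, 0],
    [1, 0, 0, 0, 0, 0, 0]
  ]
}}

```text
time: 12.45
tool_pos: [0.4727, -0.2499, 0.3561]
tool_rot: [0.638, -0.637, 0.304, -0.307]
contact_force: [0.6, 0.2, -4.5]
gripper_width: 0.249
```

Request:
{"fn": "apply_moves", "kwargs": {
  "moves": [
    [1, -12, 0, 13.5, 0, 0, 0],
    [1, -24.5, 0, 27.6, 0, 0, 0],
    [1, -24.5, 0, 27.6, 0, 0, 0],
    [1, -24.5, 0, 27.6, 0, 0, 0],
    [1, -24.5, 0, 27.6, 0, 0, 0],
    [1, -24.5, 0, 27.6, 0, 0, 0],
    [1, -24.5, 0, 27.6, 0, 0, 0],
    [1, -24.5, 0, 27.6, 0, 0, 0],
    [1, -24.5, 0, 27.6, 0, 0, 0],
    [1, -24.5, 0, 27.6, 0, 0, 0],
    [1, -24.5, 0, 27.6, 0, 0, 0],
    [1, -24.5, 0, 27.6, 0, 0, 0],
    [1, -12.5, 0, 14.5, 0, 0, 0],
    [1, 0, 0, 0, 0, -6, 0],
    [1, 0, 0, 0, 0, -6, 0],
    [1, 0, 0, 0, 0, -6, 0],
    [1, 0, 0, 0, 0, -6, 0],
    [1, 0, 0, 0, 0, -6, 0],
    [1, 0, 0, 0, 0, 0, 0]
  ]
}}

```text
time: 14.35
tool_pos: [0.5455, 0.1869, 0.3521]
tool_rot: [-0.695, 0.696, -0.131, 0.129]
contact_force: [1.2, 0.0, -3.6]
gripper_width: 0.253
```

Run:
```python
from h import *
T=tool();s=manip.state();print(T,s["joint_pos"],s["contact_force"],s["ft_torque"],s["gripper_width"],s["time"])
np.save("T6.npy",T);f=manip.grab_frame("wrist");cv2.imwrite("pics/w6.png",f)
sc=np.mean([manip.grab_frame("scene").astype(float) for _ in range(3)],0).astype(np.uint8);cv2.imwrite("pics/s6.png",sc)
b=np.array([.548,.187,.104]);print("pred ball",proj("wrist",[b],T),proj("scene",[b]))
print("foot pred",proj("scene",[T[:3,3]-[0,0,.1777],T[:3,3]-[0,0,.0857]]))
cv2.circle(f,tuple(np.int32(proj("wrist",[b],T)[0])),2,(0,0,255),-1)
u=np.int32(proj("scene",[T[:3,3]-[0,0,.15]])[0])
cv2.imwrite("pics/c6.png",np.hstack([cv2.resize(f,(480,300)),crop(sc,u[0]-20,u[1]-28,40,75,4)]))
```

```text
[[ 0.9324 -0.0033  0.3613  0.5455]
 [-0.3613 -0.0008  0.9325  0.1869]
 [-0.0028 -1.     -0.002   0.3521]
 [ 0.      0.      0.      1.    ]] [ 0.2011 -0.1002  1.5958 -0.0002  1.6494 -1.    ] [ 1.2264  0.0206 -3.64  ] [ 0.06    0.0039 -0.0203] 0.25277721966877037 14.35
pred ball [[323.6756 173.1667]] [[275.2037 151.0905]]
foot pred [[273.893  137.6311]
 [272.808  118.95  ]]
```

View pics/c6.png

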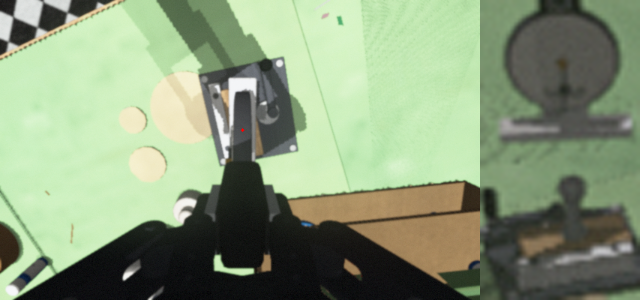

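The held gauge sits over the stud: the scene crop shows foot centre and ball within about 1.5 px. Wrist and scene views both put the ball near (0.548, 0.187). Lowering to light contact.

Request:
{"fn": "apply_moves", "kwargs": {
  "moves": [
    [1, 2.3, 20, 1, 0, 0, 0],
    [1, 0, 20, 0, 0, 0, 0],
    [1, 0, 8, 0, 0, 0, 0],
    [1, 0, 2, 0, 0, 0, 0],
    [1, 0, 0, 0, 0, 0, 0],
    [1, 0, 0, 0, 0, 0, 0]
  ]
}}

```text
time: 15.15
tool_pos: [0.5497, 0.1874, 0.3079]
tool_rot: [0.696, -0.694, 0.128, -0.132]
contact_force: [0.7, -1.6, -3.4]
gripper_width: 0.251
```

Request:
{"fn": "apply_moves", "kwargs": {
  "moves": [
    [1, 0, 3, 0, 0, 0, 0],
    [1, 0, 2, 0, 0, 0, 0],
    [1, 0, 2, 0, 0, 0, 0],
    [1, 0, 0, 0, 0, 0, 0],
    [1, 0, 0, 0, 0, 0, 0]
  ]
}}

```text
time: 15.65
tool_pos: [0.5492, 0.1873, 0.2993]
tool_rot: [0.695, -0.695, 0.129, -0.131]
contact_force: [-0.7, -0.0, -5.1]
gripper_width: 0.253
```

Request:
{"fn": "apply_moves", "kwargs": {
  "moves": [
    [1, 0, 1.5, 0, 0, 0, 0],
    [1, 0, 0, 0, 0, 0, 0]
  ]
}}

```text
time: 15.85
tool_pos: [0.5492, 0.1873, 0.2978]
tool_rot: [0.695, -0.695, 0.129, -0.131]
contact_force: [-0.5, 0.8, -4.6]
gripper_width: 0.249
```

Request:
{"fn": "apply_moves", "kwargs": {
  "moves": [
    [1, 0, 1.5, 0, 0, 0, 0],
    [1, 0, 0, 0, 0, 0, 0]
  ]
}}

```text
time: 16.05
tool_pos: [0.5494, 0.1873, 0.2975]
tool_rot: [0.696, -0.695, 0.129, -0.131]
contact_force: [-1.2, 0.2, -0.9]
gripper_width: 0.248
```

Request:
{"fn": "apply_moves", "kwargs": {
  "moves": [
    [1, 0, 1, 0, 0, 0, 0],
    [1, 0, 0, 0, 0, 0, 0]
  ]
}}

```text
time: 16.25
tool_pos: [0.5496, 0.1873, 0.2973]
tool_rot: [0.696, -0.694, 0.128, -0.132]
contact_force: [-1.6, -1.2, 6.0]
gripper_width: 0.251
```

Request:
{"fn": "apply_moves", "kwargs": {
  "moves": [
    [1, -3.55, 0.05, 0, 0, 0, -1.05],
    [1, -3.55, 0.05, 0, 0, 0, -1.05],
    [1, -3.55, 0.05, 0, 0, 0, -1.05],
    [1, -3.55, 0.05, 0, 0, 0, -1.05],
    [1, -3.55, 0.05, 0, 0, 0, -1.05],
    [1, -3.55, 0.05, 0, 0, 0, -1.05],
    [1, 0, 0, 0, 0, 0, 0]
  ]
}}

```text
time: 16.95
tool_pos: [0.5301, 0.1949, 0.2964]
tool_rot: [-0.687, 0.701, -0.088, 0.171]
contact_force: [-0.4, -1.0, 4.7]
gripper_width: 0.25
```

Contact stays light (net push about 9 N). Rocking the rest of the way.

Request:
{"fn": "apply_moves", "kwargs": {
  "moves": [
    [1, -3.55, 0.05, 0, 0, 0, -1.05],
    [1, -3.55, 0.05, 0, 0, 0, -1.05],
    [1, -3.55, 0.05, 0, 0, 0, -1.05],
    [1, -3.55, 0.05, 0, 0, 0, -1.05],
    [1, -3.55, 0.05, 0, 0, 0, -1.05],
    [1, -3.55, 0.05, 0, 0, 0, -1.05],
    [1, 0, 0, 0, 0, 0, 0],
    [1, 0, 0, 0, 0, 0, 0],
    [1, 0, 0, 0, 0, 0, 0],
    [1, 0, 0, 0, 0, 0, 0],
    [1, 0, 0, 0, 0, 0, 0],
    [1, 0, 0, 0, 0, 0, 0],
    [1, 0, 0, 0, 0, 0, 0],
    [1, 0, 0, 0, 0, 0, 0],
    [1, 0, 0, 0, 0, 0, 0],
    [1, 0, 0, 0, 0, 0, 0]
  ]
}}

```text
time: 18.55
tool_pos: [0.5115, 0.2021, 0.2933]
tool_rot: [-0.677, 0.704, -0.05, 0.209]
contact_force: [0.0, -1.7, 6.9]
gripper_width: 0.247
```

Run:
```python
from h import *
T=tool();s=manip.state();t=T[:3,:3];lean=np.arctan2(t[2,0],-t[2,1]);print("lean",lean,T,s["contact_force"],s["ft_torque"],s["gripper_width"],s["time"])
fr=np.mean([manip.grab_frame("scene").astype(float) for _ in range(10)],0);np.save("s7.npy",fr)
top=T[:3,3]+t[:,1]*.1777;print("foot",top)
# rectified dial face view (upright gauge axes), plane x=-12 mm, left=+y? show y to right
pv=T[:3,3]+t[:,1]*(.1777-.092)-t[:,2]*.012;ey=-t[:,0];up=-t[:,1];k=6000
def rect(img,n=480):
    a=(np.arange(n)-n/2)/k
    P=np.array([pv+y*ey+z*up for z in (-a-.03) for y in a]);q=proj("scene",P).astype(np.float32).reshape(n,n,2)
    return cv2.remap(np.uint8(img),q[...,0],q[...,1],cv2.INTER_CUBIC)
r=rect(fr);o=r.copy()
for a in(0,.1,.2,.3,.4): cv2.circle(o,(int(240+.05*np.sin(a)*k),int(240+(.05*np.cos(a)-.03)*k)),2,(0,0,255),-1)
cv2.circle(o,(240,60),2,(0,255,0),-1)
u=np.int32(proj("scene",[pv])[0]);w=crop(np.uint8(fr),u[0]-20,u[1]-24,40,60,8)
cv2.imwrite("pics/c7.png",np.hstack([w,o]));print(u)
```

```text
lean 0.22876781867264923 [[ 0.9079  0.2126  0.3612  0.5115]
 [-0.3525 -0.079   0.9325  0.2021]
 [ 0.2268 -0.9739  0.0032  0.2933]
 [ 0.      0.      0.      1.    ]] [ 0.0344 -1.7183  6.8561] [-0.7032 -0.2169 -0.173 ] 0.24679093191973814 18.55
foot [0.5493 0.1881 0.1202]
[269 132]
```

View pics/c7.png

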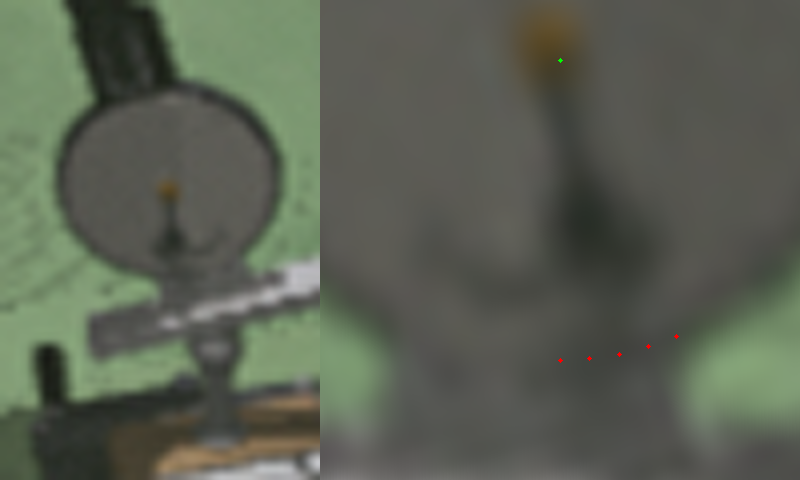

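Run:
```python
from h import *
yaw=.68;c=np.array([.4739,-.2499,0]);G=R.from_euler('z',yaw).as_matrix()
A=np.arange(-.1,.5,.025);print("ang",(A*1000).astype(int))
for X in(-.008,-.012):
  for n in("4","3"):
    T=np.load(f"T{n}.npy");f=cv2.imread(f"pics/w{n}.png").mean(2).astype(np.float32)
    for r in(.042,.044,.046,.048,.050,.052,.054,.056,.058,.061):
        q=proj("wrist",[c+G@[X,r*np.sin(a),.092-r*np.cos(a)] for a in A],T).astype(np.float32)
        v=cv2.remap(f,q[None,:,0],q[None,:,1],cv2.INTER_CUBIC)[0];print(X,n,r,v.astype(int))
```

```text
ang [-100  -75  -50  -25    0   24   49   74   99  124  149  174  199  224
  249  274  299  324  349  374  399  424  449  474]
-0.008 4 0.042 [ 81  61  45  41  47  72  90  89  88  94  94  78  74  92  99  92 101 100
  89  73  79  87  85  87]
-0.008 4 0.044 [ 90  64  46  43  57  75  91  95 105 102 101  90  95 103 111 109 114 118
 111  96 104 109 108 107]
-0.008 4 0.046 [ 92  68  49  49  62  76  79  91 101 105 105 112 112 115 113 121 134 141
 132 115 108 109 109 108]
-0.008 4 0.048 [ 97  70  52  51  70  83  81  88  99 106 107 111 116 108 104  96  98  99
  96  99 107 109 107 107]
-0.008 4 0.05 [104  86  61  58  75  83  86  84  95 107 108 113 113 106  99  87  83  88
  90 101 110 111 108 114]
-0.008 4 0.052 [106  88  60  57  70  81  86  82  95 107 122 127 124 110 102  89  91  86
  94 104 110 107 106 115]
-0.008 4 0.054 [ 99  92  64  64  73  83  85  77  89 125 155 155 152 139 112  90  90  92
 106 129 112  95  81  82]
-0.008 4 0.056 [111 103  97  93  92  85  87  90 120 153 161 160 159 144 104  85  88 100
 127 117  96  96  84  70]
-0.008 4 0.058 [113 114 107 106  92  83  90 105 121 129 129 12
[... 2857 characters left out ...]
 100 123 120 100]
-0.012 3 0.05 [102 100  97  77  68  77  79  80  85 106 151 169 174 171 169 153 114  86
  87  94 119 129 108  88]
-0.012 3 0.052 [105 103 103  85  84  85  78  81  88 117 153 166 165 161 157 138 107  90
  87 108 125 110  94  92]
-0.012 3 0.054 [106 105 103  98  91  89  78  83  90 110 128 128 120 121 124 117  99  85
  88 105 103  97  93  91]
-0.012 3 0.056 [104 105 100 100  95  89  81  82  86  90  90  93  88  92  91  92  83  85
  89  96  90  98  99  92]
-0.012 3 0.058 [105 105 107  99  93  92  81  78  80  82  80  79  79  82  81  78  82  79
  84  84  94  99  92 101]
-0.012 3 0.061 [105 104 103 101  93  92  84  85  81  80  86  86  84  82  85  85  89  83
  86  92 101  94  99 117]
```

Run:
```python
from h import *
s=manip.state();print(s["time"],s["tool_pos"],s["contact_force"],s["joint_vel"]);print(manip.job_done())
```

```text
19.05 [0.5115 0.2021 0.2933] [-0.3949 -2.612   5.9522] [ 0.0009  0.0003 -0.0008  0.0017 -0.0008  0.004 ]
the job is handed in; nothing more can be done
None
```

I swung the cam lever home, stood the smaller gauge on the stud, leaned it, and handed the job in at 19 s with the gauge still held there. No picture directly shows the pointer tip between the two prongs. I believe it rests there, but that is inferred from the angles below.

- **Lever:** it ended at about 1.57 rad by the gripper's position and 1.61 by the camera. The wrist picture showed it closed, with the offcut against the fence.
- **Placing:** I gripped the gauge by its top block, lowered it upright onto the stud, then rocked it about the ball's centre. The middle of the foot came out within about 2 mm of the measured stud position. The push on the stud was about 10 N.
- **Pointer and index:** the gauge leans 0.229 rad by the tool pose, and the scene picture gives a pointer angle of about 0.21. From two wrist views, the fork's gap centre came out between 0.17 and 0.225 rad. The stated range starts at 0.20, so I take it as 0.20–0.22. That puts the pointer within about 1.5 mm of the mark, against the 4 mm allowed.
- **Failed or uncertain checks:** the scene camera is too coarse to resolve the fork. My first reading of the index, from one view, was 0.29–0.30; I rejected it after the second view. If it were right, the pointer would be about 3–4 mm off, at the edge of what is allowed.

The other things on the bench were not touched.

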